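# Set the photometer's pointer and hold its shutter half open

## Robot

A 6-joint arm with a two-finger parallel gripper is mounted at the origin on the work surface. World frame = base frame: x ahead of the robot, y to its left, z up, the work surface at z = 0. Lengths are in m, angles in rad, forces in N, time in s.
With the tool pointing down it reaches from about 0.35 to 0.775 m from the base axis. Payload 7.3 kg.
Tool frame: the origin (TCP) lies on the centre line of the jaws, within the pads' length; the fingertips stand 25 mm ahead of it and the grasp point (between the pads) lies 6 mm ahead of it; z points along the fingers, y is the line along which they close (so a half turn about z gives the same grasp; the last joint's range is limited). The gripper opens to 92 mm and grips with 3 to 60 N. Pads are 19 mm wide; open, the fingers measure 130 mm over their backs; the gripper's body (75 mm by 190 mm) begins 47 mm behind the grasp point.
Start: joints at [-1.316, 0.342, 1.524, -0, 1.275, -0.146], TCP at [0.205, -0.483, 0.252] pointing down, gripper open.
Joint ranges: [-2.53, 2.53], [-0.77, 2.02], [0.04, 2.7], [-1, 4.14], [0.28, 2.66], [-3.11, 3.11]. Speed limits (rad/s): [2.57, 2.57, 3.14, 3.14, 3.14, 3.14].

## Interface

Orientations are given as [roll, pitch, yaw] about the fixed x, y, z axes, in that order (R = Rz(yaw) Ry(pitch) Rx(roll)).
In Python, from cell import status, read_camera, camera_info, ticket, models gives the robot as it stands.
- The arm moves only by the tool send_rows, never from a script. Its argument "plan" is a list of rows, each an object with "offset": the shift along the tool's x, y, z in mm, a list of three; "yaw": the turn about the tool's z in rad. In form: [{"offset": [dx, dy, dz], "yaw": yaw}, ...]. A call has 1 to 20 rows; each row shifts and turns the commanded pose from where the row before left it, along the tool's axes as they then stand; what a row does not reach is not made up. A row lasts 1/10 s, in which the tool goes at most 50 mm and 8.59 degrees, less where a joint would pass 70% of its speed; a pose out of reach is approached as far as the arm can. A call is refused whole if a number of a shift passes 50 or a number of a turn 0.15, either way. A call with a gripper value outside its range is refused whole. "hand" is the closure, from 0 (fully open) to 1 (shut), set as the call begins (left out, the last holds). The fingers move at their own pace and stop on an object; "squeeze" is the grip in N (left out, the last holds). Time passes only in rows, so rows that do not move let the fingers close. It gives the time, the measured TCP pose, the force, the opening and the grip force at its end, in the units of the state.
- status.observe(): the state, without advancing time (a new reading comes with each control period).
- read_camera(name): name is "side" or "top" or "wrist"; returns the picture (400x640x3 uint8, red, green, blue); there is no depth.
- camera_info(name): a dict with "vfov" (degrees; the focal length in pixels is half the picture's height over the tangent of half this angle, whatever the lens; pixels are square), "cx", "cy" (the principal point, pixels), "distortion" ([k1, k2, p1, p2, k3] as OpenCV has them; the pictures are not rectified), "origin" and "attitude" of the camera in the world. Camera axes: x right, y down, z forward; pixel columns grow to the right and rows downward; lengths in m; the calibration is good to about 2 mm. A picture is of the moment at which its call begins: read the wrist's pose just before it. camera_info takes no time and is no camera call; for the wrist camera it gives the pose at the moment of the call.
- ticket.hand_in(): hands the job in; it is judged then, once.
Trained networks look in the newest picture that a camera, given by its name, has taken for a name from the list of things; names that differ only in an ending like _2 or _b are one class to them, and where a whole thing is asked for, a point or a joint stands for the part that bears it (a point fixed in the world has none). Each returns a list of dicts, best first, with "conf" (0 to 1); they miss things now and then, are a little off and sometimes report something else, mostly with a low value. They report only what shows in the picture. A call takes as long as a camera call.
- models.regions_of(camera, label): "mask" (400x640 bool, what is visible of it) and "extent" ([left, top, right, bottom] in pixels, round what is visible of it).
The state is a dict: "time": time; "qpos": joint angles; "qvel": joint speeds; "joint_efforts": joint torques, N m; "tool_pos": TCP position; "tool_rot": TCP orientation; "contact_force": force on the tool from outside, world axes, zero at the start; "torque": the same for the moment, N m; "opening": finger opening in m; "grip_force": force on a finger pad.
Only numpy, scipy, OpenCV 4.12 (cv2) and the standard library are available. Lean on these libraries where they do the work, as an engineer would, in place of code of your own. Each camera call takes 0.05 s, during which the arm holds its last target. There are 200 camera calls.

## Task

On the home-made plywood photometer, and with its spring-loaded shutter still shut, turn the black knob a little at a time until the pointer tip is in line with the middle of the dark mark on the scale. Then slide the shutter by its upright tab against its spring to half of its travel, so that half of the round aperture is uncovered, and hold it there with the fingers: the program finishes while holding, without letting go. Never slide the shutter (nearly) all the way open, and leave the tube rack, the bottle and the beaker where they stand.

Things in the scene. Friction and masses are not known exactly. Their poses are not given: they have to be found in the camera images.
- photometer: Low plywood box fixed to the bench, 220 (x) by 280 (y) by 85 mm high; origin at the centre of its underside. On its top, in its frame: knob axis at x -45, y 75 mm; pointer and white scale along y at x 16 to 72 mm, y 41 to 111 mm; shutter sliding along x at y -75 mm between rails 10 mm high (y -107 and -43 mm), spring housing 22 mm high behind it (x 68 to 100 mm). Yaw up to 0.35 rad either way.
- aperture (a point): Centre of the round black aperture, 36 mm across with a steel rim, in the box top (photometer x -45, y -75 mm). Shut, the shutter covers it; at half travel the shutter's trailing (-x) edge lies over its middle.
- knob (a joint): Angle of the black knob, 0 to 4 rad, growing clockwise from above. A 44 mm disc (top 14 mm above the box top) carries an upright grip bar 42 mm long, 14 mm thick, 14 to 44 mm above the box top. The bar's heading is the photometer's yaw minus this angle. Takes about 0.03 N m and stays where left. Moves the pointer 12 mm per rad, clockwise towards the photometer's -y.
- knob_grip (a point): Point on the knob's vertical axis, inside its grip bar, 37 mm above the box top (7 mm below the bar's top).
- pointer_tip (a point): Tip of the dark steel pointer needle (4 mm wide, along the photometer's x, tip towards +x, about 5 mm above the box top). It moves along the photometer's y only, over 48 mm, driven by the knob. It starts 9 to 38 mm on the +y side of the mark, so the knob must turn clockwise by about 0.8 to 3.2 rad.
- mark: Dark steel index bar fixed on the white scale, 18 mm (x) by 8 mm (y) by 2 mm, its axes parallel to the photometer's, origin at the centre of its underside; its near (-x) end lies just beyond the pointer tip. The pointer is in line when the tip's y in this body's frame is 0 (the tip within the bar's width). Stands in a different place along the scale each run.
- shutter (a joint): Travel of the aluminium shutter in m: 0 shut against its stop, 0.05 fully open, half is 0.025; opens towards the photometer's +x. The spring pushes it shut: 4 N at 0, rising by 160 N/m to 8 N at half and 12 N fully open, plus 0.4 N friction; let go, it slides shut. Its plate is 70 by 54 by 4 mm, top 7 mm above the box top.
- shutter_tab (a point): Middle of the top edge of the shutter's upright tab, 45 mm above the box top. The tab is 12 mm thick (along the slide, photometer x) by 30 mm wide (y), and stands up from 7 to 45 mm above the box top. It moves with the shutter.
- tube_rack: Loose grey rack with small tubes, 75 by 120 by 45 mm (60 with tubes), origin at the centre of its underside. Leave it alone.
- amber_bottle: Loose amber glass bottle with black cap, 64 mm across, 130 mm high, origin at the centre of its underside. Leave it alone.
- beaker: Loose open glass beaker, 68 mm across, 85 mm high, origin at the centre of its underside. Leave it alone.

How it is judged:
By the outcome, as a careful person would: the job done as asked, in the order asked, and still so for the second after the job is handed in, while the arm keeps its last pose, push and grip.
It also fails if it takes over 67 s, if anything falls off the work surface, if the arm or the gripper's body presses on something with over 40 N, if the wrist force passes 120 N, or if a joint passes its speed limit or range.

## Working session

There is one attempt and no reset: what is moved stays moved. The work goes in short steps, Python scripts to look and compute and a tool call to move; the robot and the scene stay as the last step left them, time stands still between calls to the robot, and variables do not carry over. Pictures are saved under pics/ and viewed, at most 10 in all, crops included, and the job is handed in when it is done.

Besides the shell and the picture viewer there is one more tool, called after ">>>" as name(argument=value, ...), one argument or row to a line, values as JSON. send_rows: Moves the arm, as the interface text tells. Its arguments: {"type":"object","properties":{"plan":{"type":"array"},"hand":{"type":"number"},"squeeze":{"type":"number"}},"required":["plan"]}

```bash
ls; mkdir -p pics; cat > h.py <<'E'
import numpy as np, cv2
from cell import status, read_camera, camera_info, ticket, models
from scipy.spatial.transform import Rotation as R
def cam(n):
    c=camera_info(n); f=200/np.tan(np.radians(c['vfov'])/2)
    K=np.array([[f,0,c['cx']],[0,f,c['cy']],[0,0,1.]])
    A=np.array(c['attitude']); A=R.from_euler('xyz',A).as_matrix() if A.shape==(3,) else A
    return K,np.array(c['distortion'],float),np.array(c['origin']),A
def at_z(C,px,z):
    K,d,o,A=C; u=cv2.undistortPoints(np.array(px,float).reshape(-1,1,2),K,d).reshape(-1,2)
    r=np.c_[u,np.ones(len(u))]@A.T
    return o+r*((z-o[2])/r[:,2])[:,None]
def proj(C,P):
    K,d,o,A=C; q=(np.array(P,float).reshape(-1,3)-o)@A
    return cv2.projectPoints(q,np.zeros(3),np.zeros(3),K,d)[0].reshape(-1,2)
def save(n,img): cv2.imwrite(f'pics/{n}.png',img[:,:,::-1])
E
python3 - <<'E'
from h import *
s=status.observe(); print({k:np.round(v,3) for k,v in s.items()})
im=[]
for n in('top','side'):
    c=camera_info(n);print(n,c)
    im.append(read_camera(n))
    for l in ('photometer','knob','mark','shutter_tab','pointer_tip','shutter','tube_rack','amber_bottle','beaker'):
        for r in models.regions_of(n,l)[:1]: print(l,round(r['conf'],2),r['extent'],np.round(np.argwhere(r['mask']).mean(0)[::-1],1))
    save(n,im[-1])
E
```

```text
pics
{'time': np.float64(0.0), 'qpos': array([-1.316,  0.343,  1.525, -0.   ,  1.275, -0.146]), 'qvel': array([-0.   ,  0.   ,  0.001, -0.   ,  0.   , -0.001]), 'joint_efforts': array([ 2.0000e-03, -4.3123e+01, -2.4422e+01,  7.2000e-02,  5.6000e-02,
       -0.0000e+00]), 'tool_pos': array([ 0.205, -0.483,  0.251]), 'tool_rot': array([-3.14 , -0.   ,  0.401]), 'contact_force': array([-0.748,  0.934,  0.14 ]), 'torque': array([-0.058, -0.019, -0.012]), 'grip_force': np.float64(0.0), 'opening': np.float64(0.092)}
top {'vfov': 44.71979505262886, 'cx': 319.73351075362956, 'cy': 195.61351431976956, 'distortion': array([-0.07103405,  0.        ,  0.        ,  0.        ,  0.        ]), 'origin': array([0.44010637, 0.00514987, 1.28823764]), 'attitude': array([-3.05930007, -0.02300557, -1.54229206])}
photometer 0.92 [275.4, 133.3, 405.0, 246.5] [339.3 190.6]
knob 0.58 [298.7, 189.5, 316.7, 209.8] [305.5 198. ]
mark 0.29 [149.1, 222.7, 182.3, 251.4] [164.3 235.4]
shutter_tab 0.73 [352.8, 177.9, 380.5, 228.2] [364.7 209.3]
pointer_tip 0.44 [306.9, 170.3, 308.7, 172.2] [306.2 169.6]
shutter 0.79
[... 208 characters left out ...]
.3 157.8]
side {'vfov': 55.821364621809664, 'cx': 326.31031766380426, 'cy': 194.58864406646123, 'distortion': array([-0.04965698,  0.        ,  0.        ,  0.        ,  0.        ]), 'origin': array([0.04538476, 0.71953404, 0.9118959 ]), 'attitude': array([-2.31311743,  0.01776071, -2.52781239])}
photometer 0.74 [291.5, 153.8, 397.5, 238.5] [342.7 197.1]
knob 0.56 [328.7, 192.2, 341.3, 212.4] [334.7 201.8]
shutter_tab 0.72 [356.0, 171.8, 381.4, 189.5] [367.9 181.4]
shutter 0.56 [358.0, 170.4, 383.3, 192.5] [368.1 181.1]
tube_rack 0.62 [406.7, 151.5, 437.1, 181.3] [423.2 164.6]
amber_bottle 0.91 [276.1, 290.3, 299.9, 331.6] [288.6 311.8]
beaker 0.77 [356.7, 134.2, 375.3, 157.3] [365.3 143.9]
```

```bash
python3 - <<'E'
import cv2
im=cv2.imread('pics/top.png')
c=im[120:260,260:420]; cv2.imwrite('pics/topc.png',cv2.resize(c,None,fx=4,fy=4,interpolation=cv2.INTER_CUBIC)) 
E
```

```text
(no output)
```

View pics/topc.png

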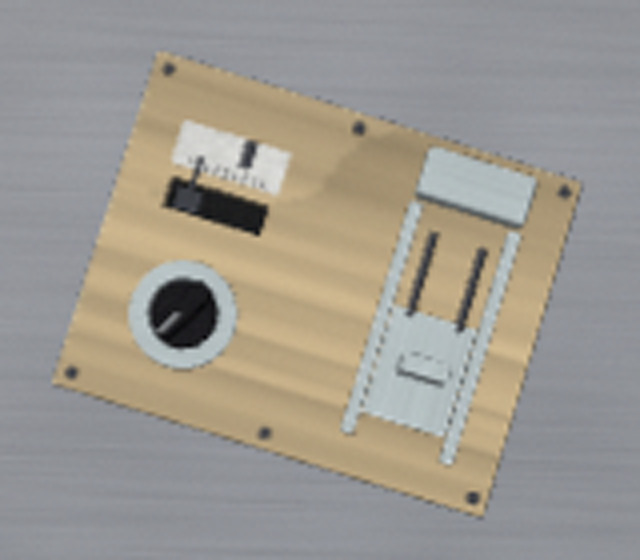

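The picture shows the box corners at crop (160,52), (580,180), (485,517) and (53,382). The knob is at (183,313), the pointer tip at (200,160), the mark at (249,154) and the tab at (423,367). I'll fit the pose next.

```bash
cat >> h.py <<'E'
from scipy.optimize import least_squares
def fit(C,px,L):
    px=np.array(px,float);L=np.array(L,float)
    def T(p): 
        c,s=np.cos(p[2]),np.sin(p[2]); return np.c_[L[:,:2]@np.array([[c,s],[-s,c]])+p[:2],L[:,2]]
    r=least_squares(lambda p:(proj(C,T(p))-px).ravel(),[.45,0,0.2]); return r.x,np.abs(r.fun).max()
def toW(p,l):
    c,s=np.cos(p[2]),np.sin(p[2]); l=np.atleast_2d(l); return np.c_[l[:,:2]@np.array([[c,s],[-s,c]])+p[:2],l[:,2]]
def toL(p,w):
    c,s=np.cos(p[2]),np.sin(p[2]); w=np.atleast_2d(w); return (w[:,:2]-p[:2])@np.array([[c,-s],[s,c]])
E
python3 - <<'E'
from h import *
C=cam('top')
f=lambda a:np.array(a,float)/4+[260-.375,120-.375]
p,e=fit(C,f([(160,52),(580,180),(485,517),(53,382)]),[(.11,.14,.085),(.11,-.14,.085),(-.11,-.14,.085),(-.11,.14,.085)])
print('pose',p,e)
print('knob W',toW(p,[-.045,.075,.122]),'tabW',toW(p,[-.045,-.075,.13]))
for n,q,z in (('ptr',(200,160),.09),('mark',(249,154),.087),('tab',(423,357),.13),('knob',(183,313),.12),('barA',(162,334),.129),('barB',(208,290),.129)):
    w=at_z(C,f([q]),z); print(n,np.round(w,4),np.round(toL(p,w),4))
for n,z in(('tube_rack',0.03),('amber_bottle',.13),('beaker',.04)):
    r=models.regions_of('top',n)
    if r: print(n,at_z(C,[np.argwhere(r[0]['mask']).mean(0)[::-1]],z))
E
```

```text
pose [ 0.55573667 -0.06886624 -0.2691435 ] 0.9004352696113074
knob W [[0.53229966 0.01539945 0.122     ]] tabW [[ 0.49241378 -0.1292004   0.13      ]]
ptr [[0.6288 0.0081 0.09  ]] [[0.0499 0.0936]]
mark [[ 0.634  -0.0223  0.087 ]] [[0.0631 0.0657]]
tab [[ 0.5079 -0.1288  0.13  ]] [[-0.0302 -0.0705]]
knob [[0.5307 0.0155 0.12  ]] [[-0.0466  0.0746]]
barA [[0.5171 0.0275 0.129 ]] [[-0.0629  0.0826]]
barB [[0.5443 0.0009 0.129 ]] [[-0.0296  0.0642]]
tube_rack [[ 0.41469818 -0.40715474  0.03      ]]
amber_bottle [[0.43044798 0.34856332 0.13      ]]
beaker [[ 0.65458824 -0.37899913  0.04      ]]
```

>>> send_rows(
  plan=[
    {"offset":[38,-25.5,0],"yaw":0},
    {"offset":[38,-25.5,0],"yaw":0},
    {"offset":[38,-25.5,0],"yaw":0},
    {"offset":[38,-25.5,0],"yaw":0},
    {"offset":[38,-25.5,0],"yaw":0},
    {"offset":[38,-25.5,0],"yaw":0},
    {"offset":[38,-25.5,0],"yaw":0},
    {"offset":[38,-25.5,0],"yaw":0},
    {"offset":[38,-25.5,0],"yaw":0},
    {"offset":[38,-25.5,0],"yaw":0},
    {"offset":[38,-25.5,0],"yaw":0},
    {"offset":[38,-25.5,0],"yaw":0},
    {"offset":[39,-25.5,0],"yaw":0},
    {"offset":[0,0,0],"yaw":-0.14},
    {"offset":[0,0,0],"yaw":-0.14},
    {"offset":[0,0,0],"yaw":-0.14},
    {"offset":[0,0,0],"yaw":-0.14},
    {"offset":[0,0,0],"yaw":-0.14},
    {"offset":[0,0,0],"yaw":-0.14},
    {"offset":[0,0,0],"yaw":-0.14},
  ],
  hand=0,
  squeeze=20,
)

```text
time: 3.15
tool_pos: [0.5313, 0.015, 0.2517]
tool_rot: [-3.142, 0.0, 1.387]
contact_force: [1.4, 0.6, -0.5]
opening: 0.0916
grip_force: 0.0
```

>>> send_rows(
  plan=[
    {"offset":[0,0,0],"yaw":-0.14},
    {"offset":[0,0,0],"yaw":-0.14},
    {"offset":[0,0,0],"yaw":-0.14},
    {"offset":[0,0,0],"yaw":-0.14},
    {"offset":[0,0,0],"yaw":-0.14},
    {"offset":[0,0,0],"yaw":-0.14},
    {"offset":[0,0,0],"yaw":-0.147},
    {"offset":[0,0,0],"yaw":0},
    {"offset":[0,0,0],"yaw":0},
  ],
)

```text
time: 4.05
tool_pos: [0.5313, 0.0149, 0.2517]
tool_rot: [-3.142, 0.0, 2.364]
contact_force: [-0.0, -0.0, 1.1]
opening: 0.0916
grip_force: 0.0
```

```bash
python3 - <<'E'
from h import *
s=status.observe(); print(np.round(s['tool_pos'],4),np.round(s['tool_rot'],3),np.round(s['qpos'],3),s['contact_force'])
print(camera_info('wrist'))
save('w1',read_camera('wrist'))
for l in ('knob_grip','mark','pointer_tip','shutter_tab'):
    for r in models.regions_of('wrist',l)[:1]: print(l,round(r['conf'],2),r['extent'],np.round(np.argwhere(r['mask']).mean(0)[::-1],1))
E
```

```text
[0.5313 0.0149 0.2517] [-3.142  0.     2.364] [-0.116  0.354  1.506 -0.     1.281 -0.909] [-0.04546255 -0.02712144  1.11787201]
{'vfov': 67.03908738963537, 'cx': 319.63348547198495, 'cy': 198.8635726188324, 'distortion': array([-0.03422118,  0.        ,  0.        ,  0.        ,  0.        ]), 'origin': array([0.48301088, 0.06313044, 0.38533757]), 'attitude': array([ 2.88398835e+00, -1.87829942e-03,  7.92954169e-01])}
knob_grip 0.6 [296.1, 170.2, 342.1, 222.2] [318.5 191.6]
pointer_tip 0.63 [356.4, 225.4, 378.3, 254.5] [367.9 237.6]
shutter_tab 0.87 [171.2, 223.0, 258.9, 315.2] [207.8 264.6]
```

View pics/w1.png

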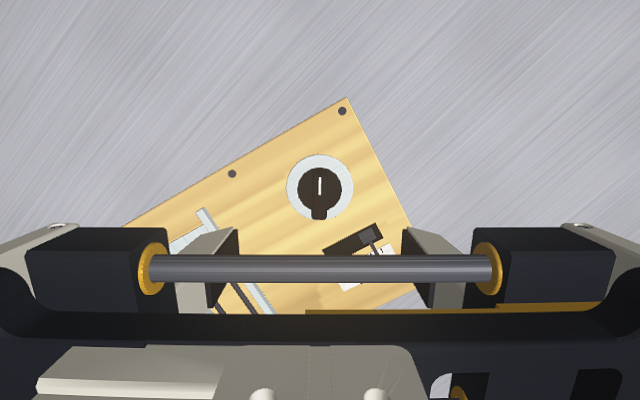

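The wrist view shows the knob centred at about (320,188) with its bar upright in the picture, so it is already aligned with the jaws. The crossbar hides the scale.

```bash
python3 - <<'E'
from h import *
C=cam('wrist')
w=at_z(C,[(320,187.5),(319.5,188),(346,97)],.085)
print(w, at_z(C,[(319.5,189)],.099))
p=[.55574,-.06887,-.26914]; print(toW(p,[[-.11,.14,.085],[-.045,.075,.085]]))
E
```

```text
[[0.53150737 0.01666038 0.085     ]
 [0.53152343 0.01593153 0.085     ]
 [0.48594176 0.09579457 0.085     ]] [[0.52996753 0.01742826 0.099     ]]
[[0.48692636 0.09533926 0.085     ]
 [0.53230269 0.01539561 0.085     ]]
```

>>> send_rows(
  plan=[
    {"offset":[0,0,20],"yaw":0},
    {"offset":[0,0,20],"yaw":0},
    {"offset":[0,0,20],"yaw":0},
    {"offset":[0,0,20],"yaw":0},
    {"offset":[0,0,15],"yaw":0},
    {"offset":[0,0,10],"yaw":0},
    {"offset":[0,0,0],"yaw":0},
    {"offset":[0,0,0],"yaw":0},
  ],
)

```text
time: 5.1
tool_pos: [0.5316, 0.0149, 0.1471]
tool_rot: [3.141, 0.001, 2.367]
contact_force: [0.6, 0.3, -0.4]
opening: 0.0921
grip_force: 0.0
```

>>> send_rows(
  plan=[
    {"offset":[0,0,10],"yaw":0},
    {"offset":[0,0,8.5],"yaw":0},
    {"offset":[0,0,0],"yaw":0},
    {"offset":[0,0,0],"yaw":0},
  ],
)

```text
time: 5.5
tool_pos: [0.5312, 0.0149, 0.1279]
tool_rot: [-3.141, -0.0, 2.368]
contact_force: [0.1, 0.2, -0.3]
opening: 0.092
grip_force: 0.0
```

>>> send_rows(
  plan=[
    {"offset":[0,0,0],"yaw":0},
    {"offset":[0,0,0],"yaw":0},
    {"offset":[0,0,0],"yaw":0},
    {"offset":[0,0,0],"yaw":0},
    {"offset":[0,0,0],"yaw":0},
    {"offset":[0,0,0],"yaw":0},
    {"offset":[0,0,0],"yaw":0},
    {"offset":[0,0,0],"yaw":0},
    {"offset":[0,0,0],"yaw":0},
    {"offset":[0,0,0],"yaw":0},
  ],
  hand=1,
  squeeze=15,
)

```text
time: 6.5
tool_pos: [0.5313, 0.0149, 0.1282]
tool_rot: [-3.141, 0.0, 2.368]
contact_force: [0.9, 0.1, -0.8]
opening: 0.0163
grip_force: 0.0
```

>>> send_rows(
  plan=[
    {"offset":[0,0,0],"yaw":0},
    {"offset":[0,0,0],"yaw":0},
    {"offset":[0,0,0],"yaw":0},
    {"offset":[0,0,0],"yaw":0},
  ],
)

```text
time: 6.9
tool_pos: [0.5311, 0.0146, 0.1282]
tool_rot: [-3.141, 0.0, 2.368]
contact_force: [-1.1, -3.2, 2.3]
opening: 0.014
grip_force: 15.0
```

>>> send_rows(
  plan=[
    {"offset":[0,0,0],"yaw":0.07},
    {"offset":[0,0,0],"yaw":0.07},
    {"offset":[0,0,0],"yaw":0.07},
    {"offset":[0,0,0],"yaw":0.07},
    {"offset":[0,0,0],"yaw":0.07},
    {"offset":[0,0,0],"yaw":0.07},
    {"offset":[0,0,0],"yaw":0.08},
    {"offset":[0,0,0],"yaw":0},
    {"offset":[0,0,0],"yaw":0},
  ],
)

```text
time: 7.8
tool_pos: [0.5304, 0.0142, 0.1282]
tool_rot: [-3.139, 0.001, 1.868]
contact_force: [-5.1, -6.0, 3.6]
opening: 0.0136
grip_force: 15.0
```

>>> send_rows(
  plan=[
    {"offset":[-0.7,-1.2,0],"yaw":0},
    {"offset":[0,0,0],"yaw":0.07},
    {"offset":[0,0,0],"yaw":0.07},
    {"offset":[0,0,0],"yaw":0.07},
    {"offset":[0,0,0],"yaw":0.07},
    {"offset":[0,0,0],"yaw":0.07},
    {"offset":[0,0,0],"yaw":0.07},
    {"offset":[0,0,0],"yaw":0.08},
    {"offset":[0,0,0],"yaw":0},
    {"offset":[0,0,0],"yaw":0},
  ],
)

```text
time: 8.8
tool_pos: [0.5294, 0.014, 0.1282]
tool_rot: [-3.14, 0.0, 1.368]
contact_force: [-5.1, -2.3, 4.3]
opening: 0.0139
grip_force: 15.0
```

```bash
python3 - <<'E'
from h import *
for n in('top','side','wrist'):
    im=read_camera(n)
    for l in ('mark','pointer_tip'):
        for r in models.regions_of(n,l)[:1]: print(n,l,round(r['conf'],2),r['extent'],np.round(np.argwhere(r['mask']).mean(0)[::-1],1))
    save(n+'2',im)
t=cv2.imread('pics/top2.png')[140:220,270:370]; s=cv2.imread('pics/side2.png')[150:230,280:380]; w=cv2.imread('pics/wrist2.png')
o=np.vstack([np.hstack([cv2.resize(t,(400,320)),cv2.resize(s,(400,320))]),np.hstack([cv2.resize(w,(400,250)),np.zeros((250,400,3),np.uint8)])])
cv2.imwrite('pics/c2.png',o)
E
```

```text
wrist pointer_tip 0.95 [424.8, 213.1, 485.9, 238.9] [447.6 226.2]
```

View pics/c2.png

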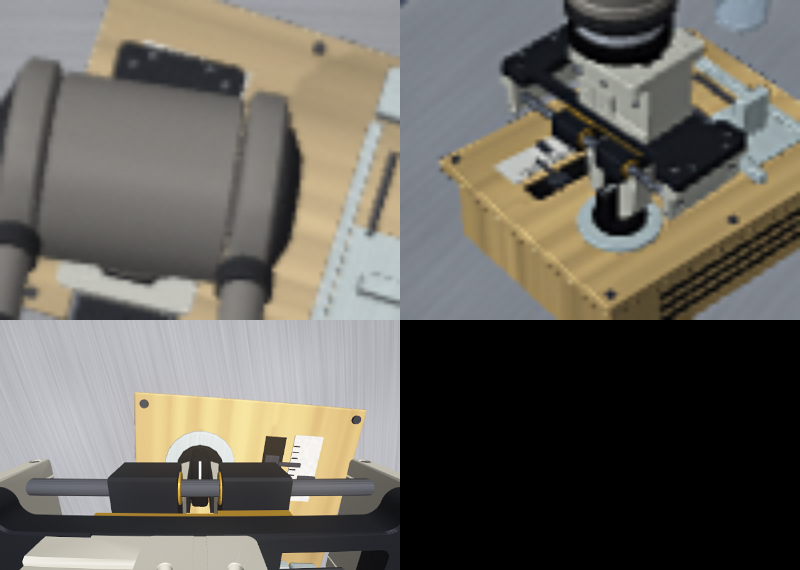

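The side view shows the pointer part of the way along the scale, and the wrist view shows the needle at about (485,231). The grip is holding, so I'll keep turning and nudge the centre as I go.

>>> send_rows(
  plan=[
    {"offset":[0,-0.8,0],"yaw":0},
    {"offset":[0,0,0],"yaw":0.07},
    {"offset":[0,0,0],"yaw":0.07},
    {"offset":[0,0,0],"yaw":0.07},
    {"offset":[0,0,0],"yaw":0.07},
    {"offset":[0,0,0],"yaw":0.07},
    {"offset":[0,0,0],"yaw":0.07},
    {"offset":[0,0,0],"yaw":0.08},
    {"offset":[0,0,0],"yaw":0},
    {"offset":[0,0,0],"yaw":0},
  ],
)

```text
time: 10.25
tool_pos: [0.5286, 0.0144, 0.1282]
tool_rot: [-3.14, 0.001, 0.868]
contact_force: [-5.7, -1.3, 3.7]
opening: 0.0139
grip_force: 15.0
```

>>> send_rows(
  plan=[
    {"offset":[0,0,0],"yaw":0.07},
    {"offset":[0,0,0],"yaw":0.07},
    {"offset":[0,0,0],"yaw":0.07},
    {"offset":[0,0,0],"yaw":0.07},
    {"offset":[0,0,0],"yaw":0.07},
    {"offset":[0,0,0],"yaw":0.07},
    {"offset":[0,0,0],"yaw":0.08},
    {"offset":[0,0,0],"yaw":0},
    {"offset":[0,0,0],"yaw":0},
  ],
)

```text
time: 11.15
tool_pos: [0.5281, 0.0151, 0.1282]
tool_rot: [-3.139, 0.002, 0.368]
contact_force: [-7.5, 2.0, 6.7]
opening: 0.0141
grip_force: 15.0
```

```bash
python3 - <<'E'
from h import *
for n in('side','wrist'):
    im=read_camera(n)
    for l in ('mark','pointer_tip'):
        for r in models.regions_of(n,l)[:1]: print(n,l,round(r['conf'],2),r['extent'],np.round(np.argwhere(r['mask']).mean(0)[::-1],1))
    save(n+'3',im)
s=cv2.imread('pics/side3.png')[150:230,280:380]; w=cv2.imread('pics/wrist3.png')
o=np.hstack([cv2.resize(s,(400,320),interpolation=cv2.INTER_CUBIC),cv2.resize(w[100:356,240:],(400,320)[:2]) if 0 else cv2.resize(w[80:336,320:640],(400,320))])
cv2.imwrite('pics/c3.png',o)
E
```

```text
wrist mark 0.8 [433.6, 74.1, 466.7, 111.0] [450.4  92. ]
wrist pointer_tip 0.86 [383.4, 98.8, 438.7, 165.9] [407.1 136.7]
```

View pics/c3.png

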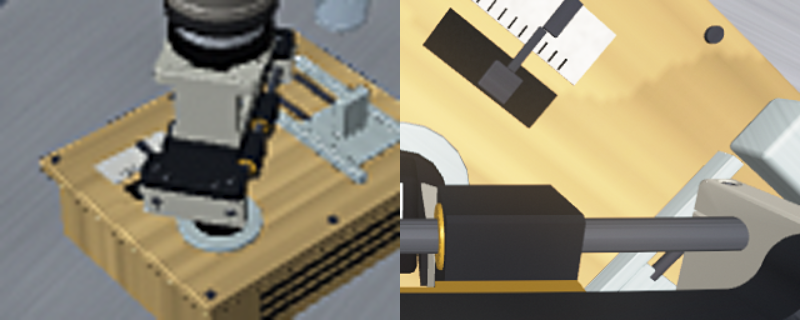

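The wrist crop shows the needle almost in line with the mark, its tip near crop (545,33). I'll measure the remaining offset from the masks.

```bash
cat > m.py <<'E'
from h import *
p=[.55574,-.06887,-.26914]
def meas(name):
    C=cam('wrist'); im=read_camera('wrist'); save(name,im)
    L={}
    for l,z in (('mark',.087),('pointer_tip',.0905)):
        r=models.regions_of('wrist',l)
        if not r: print('no',l); continue
        m=r[0]['mask']; q=np.argwhere(m)[:,::-1]
        a=toL(p,at_z(C,q,z))*1000; L[l]=a
        for x0 in np.arange(np.floor(a[:,0].min()/4)*4,a[:,0].max(),4):
            k=(a[:,0]>=x0)&(a[:,0]<x0+4)
            if k.sum()>3: print(l,x0,'y',a[k,1].min().round(1),a[k,1].max().round(1),'mid',((a[k,1].min()+a[k,1].max())/2).round(1))
    x0,y0=380,60
    cv2.imwrite(f'pics/{name}c.png',cv2.resize(im[60:180,370:490,::-1],(600,600),interpolation=cv2.INTER_CUBIC))
    # predicted corners
    return C,L,im
if __name__=='__main__':
    import sys; meas(sys.argv[1]); s=status.observe(); print(s['time'])
E
python3 m.py w4
```

```text
mark 52.0 y 61.9 70.2 mid 66.0
mark 56.0 y 61.9 70.2 mid 66.0
mark 60.0 y 61.4 69.8 mid 65.6
mark 64.0 y 61.9 70.0 mid 66.0
mark 68.0 y 61.8 70.2 mid 66.0
pointer_tip 12.0 y 63.7 78.2 mid 70.9
pointer_tip 16.0 y 62.4 78.5 mid 70.5
pointer_tip 20.0 y 62.2 78.5 mid 70.3
pointer_tip 24.0 y 62.4 78.4 mid 70.4
pointer_tip 28.0 y 66.0 77.0 mid 71.5
pointer_tip 32.0 y 68.0 72.1 mid 70.0
pointer_tip 36.0 y 68.1 72.1 mid 70.1
pointer_tip 40.0 y 68.2 72.5 mid 70.3
pointer_tip 44.0 y 68.1 72.5 mid 70.3
pointer_tip 48.0 y 68.3 72.4 mid 70.4
11.6
```

View pics/w4c.png

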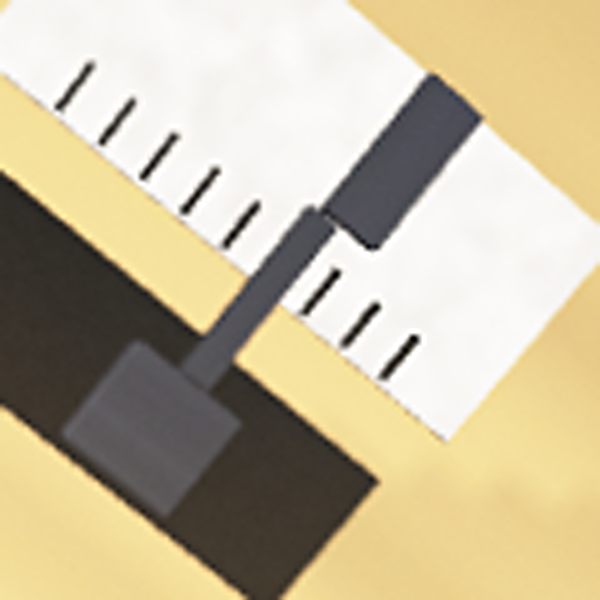

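The mark's middle is at y = 66.0 mm and the needle at 70.3 mm, which leaves 4.3 mm, or about 0.36 rad.

>>> send_rows(
  plan=[
    {"offset":[-0.8,-0.6,0],"yaw":0},
    {"offset":[0,0,0],"yaw":0.07},
    {"offset":[0,0,0],"yaw":0.07},
    {"offset":[0,0,0],"yaw":0.07},
    {"offset":[0,0,0],"yaw":0.07},
    {"offset":[0,0,0],"yaw":0.06},
    {"offset":[0,0,0],"yaw":0},
    {"offset":[0,0,0],"yaw":0},
  ],
)

```text
time: 12.4
tool_pos: [0.5279, 0.0157, 0.1282]
tool_rot: [-3.14, 0.001, 0.028]
contact_force: [-5.0, 3.8, 3.5]
opening: 0.0139
grip_force: 15.0
```

```bash
python3 m.py w5 | grep -v 'tip [12]'
```

```text
mark 52.0 y 61.8 70.0 mid 65.9
mark 56.0 y 61.5 70.3 mid 65.9
mark 60.0 y 61.9 70.5 mid 66.2
mark 64.0 y 62.3 70.4 mid 66.4
mark 68.0 y 62.3 70.3 mid 66.3
pointer_tip 32.0 y 63.9 68.0 mid 66.0
pointer_tip 36.0 y 63.7 67.9 mid 65.8
pointer_tip 40.0 y 63.9 67.5 mid 65.7
pointer_tip 44.0 y 64.0 67.6 mid 65.8
pointer_tip 48.0 y 63.8 67.6 mid 65.7
12.55
```

The needle is now within about 0.3 mm of the mark's middle. I'll release it and lift.

>>> send_rows(
  plan=[
    {"offset":[0,0,0],"yaw":0},
    {"offset":[0,0,0],"yaw":0},
    {"offset":[0,0,0],"yaw":0},
    {"offset":[0,0,0],"yaw":0},
    {"offset":[0,0,0],"yaw":0},
    {"offset":[0,0,0],"yaw":0},
    {"offset":[0,0,-10],"yaw":0},
    {"offset":[0,0,-20],"yaw":0},
    {"offset":[0,0,-20],"yaw":0},
    {"offset":[0,0,-20],"yaw":0},
    {"offset":[0,0,-10],"yaw":0},
    {"offset":[0,0,0],"yaw":0},
    {"offset":[0,0,0],"yaw":0},
  ],
  hand=0,
)

```text
time: 13.85
tool_pos: [0.5283, 0.0144, 0.2078]
tool_rot: [3.142, 0.001, 0.028]
contact_force: [-0.2, -0.4, -0.2]
opening: 0.0919
grip_force: 0.0
```

```bash
python3 m.py w6 | grep -v 'tip [12]'; python3 - <<'E'
from h import *
C=cam('wrist'); p=[.55574,-.06887,-.26914]
for r in models.regions_of('wrist','shutter_tab')[:1]: print(r['conf'],r['extent'])
print(status.observe()['tool_pos'], proj(C,toW(p,[[-.035,-.075,.13],[-.045,.075,.129]])))
E
```

```text
mark 52.0 y 62.6 69.5 mid 66.1
mark 56.0 y 62.4 69.7 mid 66.0
mark 60.0 y 62.1 69.6 mid 65.9
mark 64.0 y 61.8 69.9 mid 65.8
mark 68.0 y 62.1 69.6 mid 65.8
pointer_tip 32.0 y 64.7 67.8 mid 66.2
pointer_tip 36.0 y 64.2 67.7 mid 66.0
pointer_tip 40.0 y 63.4 68.0 mid 65.7
pointer_tip 44.0 y 63.6 67.9 mid 65.8
pointer_tip 48.0 y 64.1 67.6 mid 65.9
14.0
0.69 [452.0, 139.5, 541.9, 255.5]
[0.52816786 0.01441304 0.20725535] [[509.46962394 253.42393096]
 [319.18330874 210.43974232]]
```

View pics/w6.png

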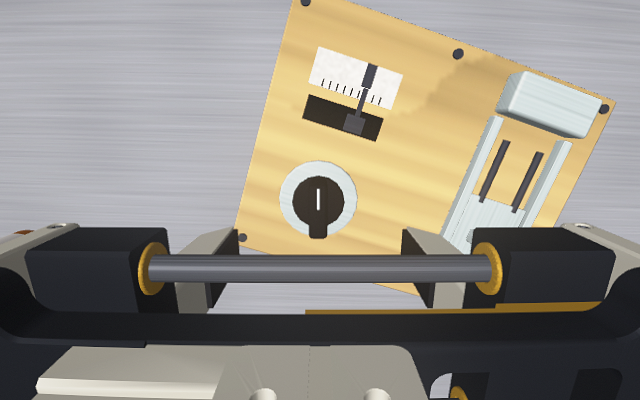

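The picture confirms the needle at about (360,105) in line with the mark at (370,76). Next I'll go to the shutter tab.

>>> send_rows(
  plan=[
    {"offset":[-6,29,-6],"yaw":0},
    {"offset":[-6,29,-6],"yaw":0},
    {"offset":[-6,29,-6],"yaw":0},
    {"offset":[-6,29,-6],"yaw":0},
    {"offset":[-6,29.5,-6],"yaw":0},
    {"offset":[0,0,0],"yaw":-0.127},
    {"offset":[0,0,0],"yaw":-0.127},
    {"offset":[0,0,0],"yaw":-0.127},
    {"offset":[0,0,0],"yaw":-0.127},
    {"offset":[0,0,0],"yaw":-0.127},
    {"offset":[0,0,0],"yaw":-0.127},
    {"offset":[0,0,0],"yaw":-0.127},
    {"offset":[0,0,0],"yaw":-0.127},
    {"offset":[0,0,0],"yaw":-0.127},
    {"offset":[0,0,0],"yaw":-0.131},
    {"offset":[0,0,0],"yaw":0},
    {"offset":[0,0,0],"yaw":0},
  ],
)

```text
time: 15.75
tool_pos: [0.5026, -0.1319, 0.2378]
tool_rot: [-3.141, 0.0, 1.298]
contact_force: [0.6, -0.4, -0.5]
opening: 0.0917
grip_force: 0.0
```

```bash
python3 - <<'E'
from h import *
p=[.55574,-.06887,-.26914]; C=cam('wrist'); im=read_camera('wrist')
s=status.observe(); print(np.round(s['tool_pos'],4),np.round(s['tool_rot'],3),toL(p,s['tool_pos'])*1000)
for r in models.regions_of('wrist','shutter_tab')[:1]: print(r['conf'],r['extent'])
print(proj(C,toW(p,[[-.029,-.06,.13],[-.029,-.09,.13],[-.041,-.06,.13],[-.041,-.09,.13],[-.07,-.075,.092]])).round(1))
save('w7',im); cv2.imwrite('pics/w7c.png',cv2.resize(im[80:300,180:460,::-1],None,fx=2.5,fy=2.5,interpolation=cv2.INTER_CUBIC))
E
```

```text
[ 0.5026 -0.1319  0.2379] [-3.141  0.     1.299] [[-34.47424229 -74.87548615]]
0.57 [281.1, 164.9, 407.8, 222.3]
[[325.8 187.7]
 [325.7 222.4]
 [311.1 187.8]
 [311.5 222.5]
 [282.  194.6]]
```

View pics/w7c.png

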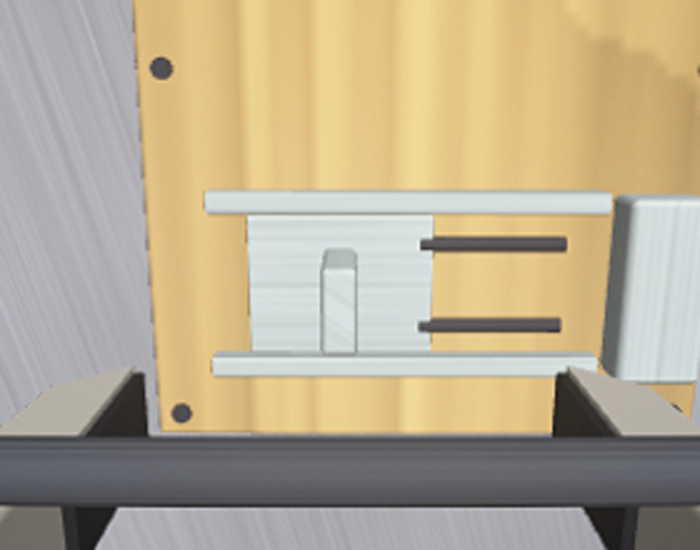

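The tab top sits at crop x 322–357, about 2 mm further towards -x than predicted. I'll shift by that, go down and grip.

>>> send_rows(
  plan=[
    {"offset":[1,-2.5,20],"yaw":0},
    {"offset":[0,0,25],"yaw":0},
    {"offset":[0,0,25],"yaw":0},
    {"offset":[0,0,20],"yaw":0},
    {"offset":[0,0,15],"yaw":0},
    {"offset":[0,0,8],"yaw":0},
    {"offset":[0,0,0],"yaw":0},
    {"offset":[0,0,0],"yaw":0},
  ],
)

```text
time: 16.65
tool_pos: [0.5009, -0.1305, 0.1258]
tool_rot: [3.141, 0.0, 1.301]
contact_force: [0.1, 0.2, 0.5]
opening: 0.0917
grip_force: 0.0
```

>>> send_rows(
  plan=[
    {"offset":[0,0,0],"yaw":0},
    {"offset":[0,0,0],"yaw":0},
    {"offset":[0,0,0],"yaw":0},
    {"offset":[0,0,0],"yaw":0},
    {"offset":[0,0,0],"yaw":0},
    {"offset":[0,0,0],"yaw":0},
    {"offset":[0,0,0],"yaw":0},
    {"offset":[0,0,0],"yaw":0},
    {"offset":[0,0,0],"yaw":0},
    {"offset":[0,0,0],"yaw":0},
    {"offset":[0,0,0],"yaw":0},
    {"offset":[0,0,0],"yaw":0},
    {"offset":[0,0,0],"yaw":0},
    {"offset":[0,0,0],"yaw":0},
  ],
  hand=1,
  squeeze=35,
)

```text
time: 18.05
tool_pos: [0.5, -0.1301, 0.1251]
tool_rot: [-3.141, -0.0, 1.302]
contact_force: [-4.5, 0.2, 3.4]
opening: 0.0118
grip_force: 35.0
```

```bash
python3 - <<'E'
from h import *
C=cam('wrist'); im=read_camera('wrist'); save('w8',im); p=[.55574,-.06887,-.26914]
s=status.observe(); print(np.round(s['tool_pos'],4),toL(p,s['tool_pos'])*1000,s['contact_force'].round(1))
side=read_camera('side'); save('s8',side)
cv2.imwrite('pics/c8.png',np.hstack([cv2.resize(im[60:300,180:480,::-1],(400,320)),cv2.resize(side[140:220,320:420,::-1],(400,320),interpolation=cv2.INTER_CUBIC)]))
E
```

```text
[ 0.5001 -0.1302  0.1252] [[-37.31923566 -73.89183794]] [-5.2  1.5  2.7]
```

View pics/c8.png

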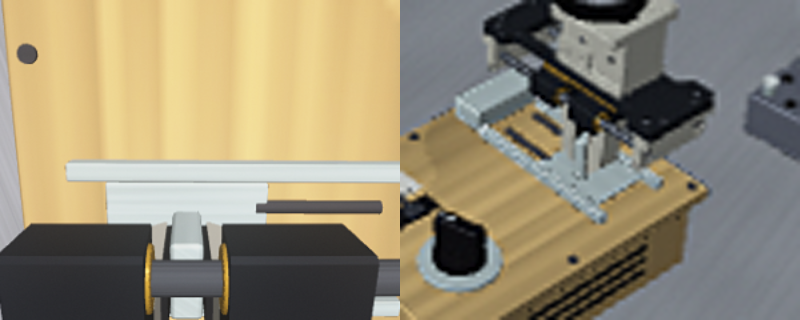

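The tab is gripped between the fingers, and the plate's trailing edge is still at the shut position. I'll slide most of the way, slowly.

>>> send_rows(
  plan=[
    {"offset":[0,2.5,0],"yaw":0},
    {"offset":[0,2.5,0],"yaw":0},
    {"offset":[0,2.5,0],"yaw":0},
    {"offset":[0,2.5,0],"yaw":0},
    {"offset":[0,2.5,0],"yaw":0},
    {"offset":[0,2.5,0],"yaw":0},
    {"offset":[0,2.5,0],"yaw":0},
    {"offset":[0,2.5,0],"yaw":0},
    {"offset":[0,2.5,0],"yaw":0},
    {"offset":[0,1,0],"yaw":0},
    {"offset":[0,0,0],"yaw":0},
    {"offset":[0,0,0],"yaw":0},
  ],
)

```text
time: 19.35
tool_pos: [0.5223, -0.1364, 0.1251]
tool_rot: [-3.139, 0.0, 1.302]
contact_force: [-7.8, 1.1, 4.6]
opening: 0.0121
grip_force: 35.0
```

```bash
cat > e.py <<'E'
from h import *
import sys
p=[.55574,-.06887,-.26914]
C=cam('wrist'); im=read_camera('wrist'); n=sys.argv[1]; save(n,im)
s=status.observe(); t=toL(p,s['tool_pos'])[0]*1000
print('tool local',t.round(2),s['contact_force'].round(1),s['time'])
# profiles along the plate strip between rail and tab (local y -55), rectified: local x -110..20 at plate top
xs=np.arange(-90,-5,.5)
for y in(-.050,-.052,-.054):
    q=proj(C,toW(p,np.c_[xs/1000,np.full(len(xs),y),np.full(len(xs),.092)])).astype(np.float32)
    v=cv2.remap(im,q[None,:,0],q[None,:,1],cv2.INTER_LINEAR)[0].astype(float)
    b=v[:,0]-v[:,2]  # wood: red>blue
    j=np.argwhere((b[:-1]>30)&(b[1:]<=30))[:,0]; print(y,'wood->grey/black at x',xs[j], 'bright->',[(x,int(g)) for x,g in zip(xs[::6],v.mean(1)[::6])] if y==-.052 else '')
cv2.imwrite(f'pics/{n}c.png',cv2.resize(im[60:300,130:510,::-1],None,fx=2,fy=2,interpolation=cv2.INTER_CUBIC))
E
python3 e.py w9
```

```text
tool local [-14.28 -73.97] [-7.   0.4  5. ] 19.4
-0.05 wood->grey/black at x [-49.] bright-> 
-0.052 wood->grey/black at x [-53.] bright-> [(np.float64(-90.0), 191), (np.float64(-87.0), 191), (np.float64(-84.0), 189), (np.float64(-81.0), 185), (np.float64(-78.0), 182), (np.float64(-75.0), 177), (np.float64(-72.0), 177), (np.float64(-69.0), 196), (np.float64(-66.0), 197), (np.float64(-63.0), 194), (np.float64(-60.0), 190), (np.float64(-57.0), 194), (np.float64(-54.0), 189), (np.float64(-51.0), 179), (np.float64(-48.0), 212), (np.float64(-45.0), 216), (np.float64(-42.0), 217), (np.float64(-39.0), 216), (np.float64(-36.0), 217), (np.float64(-33.0), 218), (np.float64(-30.0), 217), (np.float64(-27.0), 218), (np.float64(-24.0), 218), (np.float64(-21.0), 218), (np.float64(-18.0), 219), (np.float64(-15.0), 219), (np.float64(-12.0), 220), (np.float64(-9.0), 220), (np.float64(-6.0), 221)]
-0.054 wood->grey/black at x [-57.5] bright->
```

View pics/w9c.png

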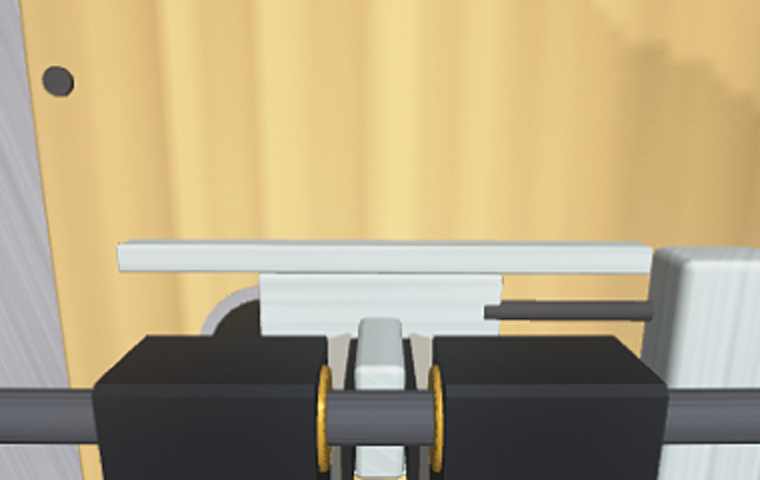

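The tool has moved 23.0 mm since the grip, and the plate edge has moved about 23.3 mm relative to the rail end. That leaves about 2 mm. The aperture is uncovering at crop (235,310).

>>> send_rows(
  plan=[
    {"offset":[0,1,0],"yaw":0},
    {"offset":[0,0.9,0],"yaw":0},
    {"offset":[0,0,0],"yaw":0},
    {"offset":[0,0,0],"yaw":0},
    {"offset":[0,0,0],"yaw":0},
    {"offset":[0,0,0],"yaw":0},
  ],
)

```text
time: 20.0
tool_pos: [0.524, -0.1369, 0.1251]
tool_rot: [-3.139, 0.0, 1.302]
contact_force: [-8.5, 1.0, 6.0]
opening: 0.0116
grip_force: 35.0
```

```bash
python3 e.py w10 | head -1; python3 - <<'E'
from h import *
p=[.55574,-.06887,-.26914]
# sub-pixel edges in row ~198 of w8 (shut) and w10: plate trailing/leading, and rail end in row 184
for n in('w7','w8','w9','w10'):
    g=cv2.imread(f'pics/{n}.png').astype(float); d=g[:,:,2]-g[:,:,0]
    rr,pr=((158,162),(166,172)) if n=='w7' else ((184,192),(199,203))
    for lab,r in (('rail',rr),('plate',pr)):
        v=d[r[0]:r[1]].mean(0); j=[i for i in range(150,470) if (v[i]-30)*(v[i+1]-30)<0]
        print(n,lab,[round(i+(v[i]-30)/(v[i]-v[i+1]),1) for i in j])
E
```

```text
tool local [-12.51 -74.  ] [-7.5  1.   5.3] 20.05
w7 rail [np.float64(237.3), np.float64(261.5), np.float64(424.3), np.float64(425.9), np.float64(463.3), np.float64(466.9)]
w7 plate [np.float64(237.8), np.float64(278.5), np.float64(352.8), np.float64(424.8)]
w8 rail [np.float64(192.8), np.float64(229.0)]
w8 plate [np.float64(194.3), np.float64(258.8), np.float64(380.5)]
w9 rail [np.float64(154.7), np.float64(188.3)]
w9 plate [np.float64(156.5), np.float64(258.8), np.float64(380.5), np.float64(454.7)]
w10 rail [np.float64(151.9), np.float64(185.0), np.float64(453.0), np.float64(453.2)]
w10 plate [np.float64(153.6), np.float64(258.7), np.float64(380.5), np.float64(451.8)]
```

Travel is now about 24.8 mm of the 25 wanted. The plate holds still in the grip, so I'm handing in.

```bash
python3 -c "
from cell import ticket; print(ticket.hand_in())"
```

```text
the job is handed in; nothing more can be done
None
```

The job is handed in: the pointer is within about 0.3 mm of the middle of the mark, and the fingers hold the shutter at about 24.8 mm of its 25 mm half travel. The rack, bottle and beaker were not touched, and the run took about 20 s.

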